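# Push the sensor housing home in the test fixture and close its cover

## Task

The yellow sensor housing stands on the front of the blue test fixture. Push it along the bed until it is fully home against the back of the fixture, then swing the fixture's hinged cover fully shut over it. Leave the jar, the tape roll and the solder spool beside the fixture where they stand.

Things in the scene. Friction and masses are not known exactly. Their poses are not given: they have to be found in the camera images.
- fixture: Fixed test fixture: aluminium bed 240 x 180 x 12 mm (top 12 mm up) with a blue U-shaped nest (top 72 mm up, side walls 124 mm apart inside), open to its -x side through two low black flared guides (46 mm up). Origin on the worktop, 5 mm beyond the bed's middle; x points into the nest, z up. Cover hinge: a line along y at x = 106, z = 75 mm. Red tab and cover end at x = -41 when shut.
- housing: Loose yellow open-topped sensor housing, 0.09 to 0.18 kg, upright on the bed in front of the nest. Origin under its centre, z up, x roughly into the nest. Octagonal body 76 mm along x, 94 along y, 47 high; flat front (-x) wall 48 mm wide. A low tab (z 3 to 7, 16 mm wide) juts 9 mm from that wall's middle: push above it. 108 mm wide over its side bosses. Home, it meets two rubber pads.
- home (a point): Point on the bed's top where the housing's origin lies when it is fully home; 40 mm along x from the fixture's origin, axes as the fixture's. The housing starts 55 to 85 mm short of it (along -x), up to 8 mm aside and 0.15 rad askew.
- cover (a joint): Angle of the hinged cover, rad: 0 shut and level on the nest walls, about 1.57 standing upright, range 0 to 1.9. Stiff hinge: it stays where left, moves at 2 to 4 N at the tab. Grey frame 144 mm wide, 6 mm thick, clear window, reaching 147 mm from the hinge; a lip hangs 24 mm below it 119 to 124 mm from the hinge; it clears the housing when home, but not one left 15 mm short.
- cover_tab (a point): Centre of the outer (upper when shut) face of the red finger tab (26 x 70 mm) on the free edge of the cover, 134 mm from the hinge line; moves with the cover; its x points to the hinge, its z out of the outer face.
- screw_jar: Small white screw jar, 45 mm wide, 50 mm high, standing left of the fixture; origin under its centre. To be left alone.
- tape_roll: Blue tape roll, 55 mm wide, 18 mm high, lying right of the fixture; origin under its centre. To be left alone.
- spool: Solder spool, 56 mm wide, 34 mm high, standing left of the fixture; origin under its centre. To be left alone.
Things that resemble listed ones, but are neither listed nor needed, are in the scene too. What is shaped like the housing but pink is not meant.

How it is judged:
By the outcome, as a careful person would: the job done as asked, in the order asked, and still so for the second after the job is handed in, with the robot touching nothing.
It also fails if it takes over 48 s, if anything falls off the work surface, if the arm or the gripper's body presses on something with over 40 N, if the wrist force passes 120 N, or if a joint passes its speed limit or range.

## Robot

A 7-joint arm with a two-finger parallel gripper is mounted at the origin on the work surface; the furniture and walls round the work are solid. World frame = base frame: x ahead of the robot, y to its left, z up, the work surface at z = 0. Lengths are in m, angles in degrees, forces in N, time in s.
With the tool pointing down it reaches from about 0.4 to 0.9 m from the base axis. Payload 5.6 kg.
Tool frame: the origin (TCP) lies where the fingers leave the gripper's body, on its centre line; the fingertips stand 88 mm ahead of it and the grasp point (between the pads) lies 69 mm ahead of it; z points along the fingers, y is the line along which they close (so a half turn about z gives the same grasp; the last joint's range is limited). The gripper opens to 92 mm and grips with 3 to 60 N. Pads are 20 mm wide; open, the fingers measure 128 mm over their backs; the gripper's body (75 mm by 189 mm) begins 69 mm behind the grasp point.
Start: joints at [64.057, 26.786, -0.665, 91.828, 0.344, 61.387, -3.226], TCP at [0.259, -0.596, 0.303] pointing down, gripper open.
Joint ranges: [-144.91, 144.91], [-17.63, 115.5], [-89.93, 88.59], [15.96, 139.68], [-74.01, 254.01], [8.47, 105.57], [-167.45, 167.45]. Speed limits (degrees/s): [147.25, 147.25, 180, 180, 180, 180, 180].

## Interface

Orientations are given as a 3x3 rotation matrix whose columns are the frame's x, y, z axes.
In Python, from station import bot gives the robot as it stands.
- The arm moves only by the tool arm_command, never from a script. Its argument "steps" is a list of rows, each a list of 7 numbers: the turn, a rotation vector about the tool's x, y, z in degrees, then the shift along the tool's x, y, z in mm, then the closure, from -1 (fully open) to 1 (shut). In form: [[ax, ay, az, x, y, z, hand], ...]. A call has 1 to 8 rows; each row is the pose to reach, as a shift and turn from the pose commanded when the call began, along the tool's axes at that moment; what a row does not reach only later rows make up. A row lasts 1/8 s, in which the tool goes at most 62.5 mm and 10.7 degrees, less where a joint would pass 70% of its speed; a pose out of reach is approached as far as the arm can. A call with a gripper value outside its range is refused whole. The fingers move at their own pace and stop on an object; the grip force is fixed at half the most. Time passes only in rows, so rows that repeat a pose let the fingers close. It gives the time, the measured TCP pose, the force, the opening and the grip force at its end, in the units of the state.
- bot.get_obs(): the state, without advancing time (a new reading comes with each control period).
- bot.read_camera(name): name is "scene" or "top"; returns (picture, depth): 400x640x3 uint8, red, green, blue; 400x640 float32, m along the optical axis (not along the pixel's ray), 0 where there is no reading.
- bot.camera_model(name): a dict with "vertical_fov" (degrees; the focal length in pixels is half the picture's height over the tangent of half this angle, whatever the lens; pixels are square), "cx", "cy" (the principal point, pixels), "extrinsics" (4x4, takes a point from camera to world coordinates). Camera axes: x right, y down, z forward; pixel columns grow to the right and rows downward; lengths in m; the calibration is good to about 2 mm. A picture is of the moment at which its call begins. camera_model takes no time and is no camera call.
- bot.finish_job(): hands the job in; it is judged then, once.
Trained networks look in the newest picture that a camera, given by its name, has taken for a name from the list of things; names that differ only in an ending like _2 or _b are one class to them, and where a whole thing is asked for, a point or a joint stands for the part that bears it (a point fixed in the world has none). Each returns a list of dicts, best first, with "p" (0 to 1); they miss things now and then, are a little off and sometimes report something else, mostly with a low value. They report only what shows in the picture. A call takes as long as a camera call. They do not tell look-alikes from the thing itself.
- bot.recognise(camera, label): "centre" ([column, row] in pixels, amid what is visible of it).
- bot.mark_of(camera, label): "centre" ([column, row] in pixels: a listed point, or the origin of a listed thing).
The state is a dict: "time": time; "joint_pos": joint angles; "qvel": joint speeds; "effort": joint torques, N m; "position": TCP position; "tcp_rot": TCP orientation; "ft_force": force on the tool from outside, world axes, zero at the start; "ft_torque": the same for the moment, N m; "gripper_width": finger opening in m; "finger_force": force on a finger pad.
Only numpy, scipy, OpenCV 4.12 (cv2) and the standard library are available. Lean on these libraries where they do the work, as an engineer would, in place of code of your own. Each camera call takes 0.05 s, during which the arm holds its last target. There are 200 camera calls.

## Working session

There is one attempt and no reset: what is moved stays moved. The work goes in short steps, Python scripts to look and compute and a tool call to move; the robot and the scene stay as the last step left them, time stands still between calls to the robot, and variables do not carry over. Pictures are saved under pics/ and viewed, at most 10 in all, crops included, and the job is handed in when it is done.

Besides the shell and the picture viewer there is one more tool, called as name(argument=value, ...) on one line, values as JSON. arm_command: Moves the arm, as the interface text tells. Its arguments: {"type":"object","properties":{"steps":{"type":"array","items":{"type":"array","items":{"type":"number"}}}},"required":["steps"]}

```bash
mkdir -p pics; cat > h.py <<'E'
import numpy as np, cv2
from station import bot
def cam(n):
    m=bot.camera_model(n); f=200/np.tan(np.radians(m["vertical_fov"])/2)
    return f,m["cx"],m["cy"],np.array(m["extrinsics"])
def world(n,d,u,v):
    f,cx,cy,T=cam(n); return (T@np.array([(u-cx)*d/f,(v-cy)*d/f,d,1]))[:3]
def cloud(n,D):
    f,cx,cy,T=cam(n); v,u=np.mgrid[:400,:640]
    P=np.stack([(u-cx)*D/f,(v-cy)*D/f,D],-1); return P@T[:3,:3].T+T[:3,3]
E
python3 - <<'E'
from h import *
np.set_printoptions(precision=3,suppress=True)
for n in ["scene","top"]:
    p,D=bot.read_camera(n); cv2.imwrite(f"pics/{n}0.png",p[:,:,::-1]); np.save(n+"0.npy",D); np.save(n+"p0.npy",p)
    f,cx,cy,T=cam(n); print(n,f,cx,cy,T)
    for l in ["fixture","housing","home","cover_tab","screw_jar","tape_roll","spool"]:
        for r in bot.mark_of(n,l)[:3]:
            u,v=r["centre"]; d=D[int(np.clip(v,0,399)),int(np.clip(u,0,639))]
            print(l,round(r["p"],2),np.round(r["centre"]),world(n,d,u,v))
o=bot.get_obs(); print(o["time"],o["position"],o["tcp_rot"],o["ft_force"])
E
```

```text
scene 488.77593978779686 317.8617578262326 196.840346598768 [[-0.894 -0.322  0.31   0.221]
 [-0.447  0.64  -0.625  0.546]
 [ 0.002 -0.698 -0.716  0.737]
 [ 0.     0.     0.     1.   ]]
fixture 0.75 [289. 216.] [ 0.56  -0.01   0.014]
housing 0.67 [304. 219.] [ 0.531 -0.015  0.015]
housing 0.58 [409. 232.] [ 0.329 -0.055  0.042]
home 0.92 [272. 209.] [ 0.602 -0.012  0.013]
cover_tab 0.94 [223. 120.] [ 0.681 -0.004  0.214]
screw_jar 0.91 [232. 285.] [0.564 0.184 0.03 ]
screw_jar 0.59 [271. 207.] [ 0.607 -0.019  0.011]
tape_roll 0.77 [302. 172.] [ 0.568 -0.083  0.072]
spool 0.83 [309. 308.] [0.423 0.169 0.036]
top 517.4814301615214 314.22981159438694 196.48711120643938 [[ 0.003 -0.975  0.222  0.285]
 [-1.    -0.003  0.003 -0.03 ]
 [-0.002 -0.222 -0.975  1.047]
 [ 0.     0.     0.     1.   ]]
fixture 0.44 [224. 174.] [0.562 0.155 0.038]
housing 0.63 [308. 193.] [ 0.527 -0.015  0.014]
housing 0.39 [372. 166.] [ 0.589 -0.148  0.002]
home 0.75 [309. 163.] [ 0.592 -0.016  0.012]
cover_tab 0.64 [304.  82.] [ 0.678 -0.009  0.214]
screw_jar 0.95 [222. 172.] [0.563 0.157 0.049]
tape_roll 0.61 [376. 163.] [ 0.596 -0.156  0.003]
spool 0.86 [227. 240.] [0.427 0.145 0.034]
spool 0.58 [310. 160.] [ 0.599 -0.018  0.009]
0.8 [ 0.259 -0.596  0.303] [[ 0.917  0.398 -0.   ]
 [ 0.398 -0.917 -0.   ]
 [-0.     0.    -1.   ]] [-0.201 -0.334  0.061]
```

View pics/scene0.png

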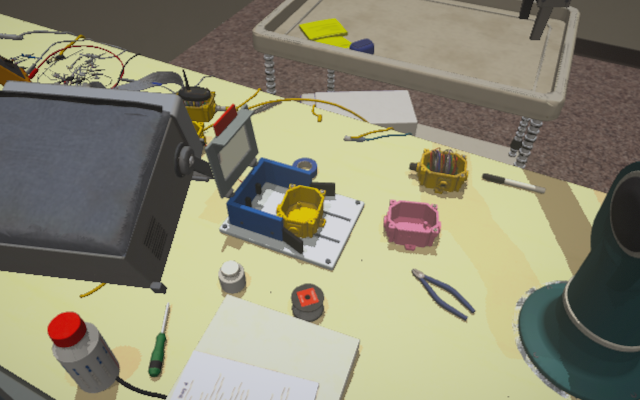

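View pics/top0.png

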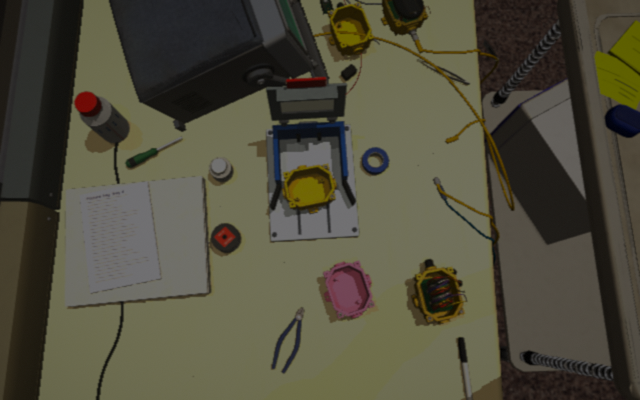

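The scene shows the yellow housing at top (308,187) in front of the blue nest, with its cover upright at (305,95). The pink decoy is at (350,290), the jar at (220,168), the tape at (375,160) and the spool at (225,238). Next I fit the fixture and housing poses from colour and depth.

```bash
python3 - <<'E'
from h import *
np.set_printoptions(precision=4,suppress=True)
for n in ["top","scene"]:
    p=np.load(n+"p0.npy");D=np.load(n+"0.npy");C=cloud(n,D);X,Y,Z=C[...,0],C[...,1],C[...,2]
    h=cv2.cvtColor(p,cv2.COLOR_RGB2HSV);H,S,V=[h[...,i].astype(int) for i in range(3)]
    roi=(D>0)&(X>.40)&(X<.75)&(abs(Y+.015)<.13)
    def rect(m,name):
        P=C[m]; r=cv2.minAreaRect(P[:,:2].astype(np.float32)*1000); print(n,name,m.sum(),"zmed",np.median(P[:,2]),r, 'corners',cv2.boxPoints(r).round(0).tolist())
    blue=roi&(H>95)&(H<125)&(S>120)
    rect(blue&(Z>.066)&(Z<.078)&(abs(Y+.015)<.09),"bluetop")
    yel=roi&(H>20)&(H<32)&(S>150)&(X<.62)&(X>.46)&(abs(Y+.015)<.065)
    rect(yel&(Z>.05)&(Z<.066),"yeltop"); rect(yel&(Z>.02),"yel")
    rect(roi&(S<60)&(Z>.006)&(Z<.018)&(X<.68),"bed")
    red=(D>0)&((H<6)|(H>174))&(S>150)&(Z>.15)&(X>.6)&(abs(Y)<.1)
    rect(red,"tab"); print(C[red].min(0),C[red].max(0))
    cov=(D>0)&(Z>.1)&(X>.6)&(X<.75)&(abs(Y+.013)<.065)&(S<80)
    a=C[cov]; k=np.polyfit(a[:,2],a[:,0],1); print("cover x(z)",k, "angle",np.pi/2+np.arctan(k[0]),cov.sum())
    sc=(D>0)&(X>.55)&(X<.85)&(Y<.3)&(Y>-.2)&(Z>.1)&(Y>.07); print("scope",C[sc].min(0),C[sc].max(0)) if sc.any() else 0
    ctr=cv2.resize(p[100:260,220:420],None,fx=4,fy=4) if n=="top" else cv2.resize(p[90:270,190:390],None,fx=3.2,fy=3.2)
    if n=="top": cv2.imwrite("pics/topcrop.png",cv2.convertScaleAbs(ctr[:,:,::-1],alpha=1.8)[:600])
E
```

```text
top bluetop 803 zmed 0.0716087454669655 ((600.1008911132812, -17.537124633789062), (112.9423828125, 143.0076141357422), 3.6919727325439453) corners [[539.0, 50.0], [548.0, -93.0], [661.0, -85.0], [652.0, 57.0]]
top yeltop 500 zmed 0.05843511069669355 ((532.4219970703125, -16.518962860107422), (78.1674575805664, 97.40877532958984), 11.180963516235352) corners [[485.0, 24.0], [504.0, -72.0], [580.0, -57.0], [561.0, 39.0]]
top yel 858 zmed 0.05548031242789925 ((533.08056640625, -16.565540313720703), (89.77230834960938, 108.31996154785156), 0.6922979354858398) corners [[488.0, 37.0], [489.0, -71.0], [579.0, -70.0], [577.0, 38.0]]
top bed 5955 zmed 0.011938296299024875 ((545.2518310546875, -32.02171325683594), (221.970458984375, 267.3231201171875), 88.30944061279297) corners [[408.0, -139.0], [676.0, -147.0], [682.0, 75.0], [415.0, 83.0]]
top tab 338 zmed 0.2149085810052208 ((679.5695190429688, -11.91107177734375), (9.892123222351074, 67.54505920410156), 3.228580951690674) corners [[673.0, 22.0], [677.0, -46.0], [686.0, -45.0], [683.0, 22.0]]
[ 0.6734 -0.0456  0.1965] [0.686  0.0218 0.223
[... 634 characters left out ...]
3984, 103.65840911865234), 9.327031135559082) corners [[482.0, 32.0], [499.0, -71.0], [589.0, -56.0], [572.0, 46.0]]
scene bed 4082 zmed 0.012733963481263932 ((556.8964233398438, -18.830429077148438), (241.05345153808594, 181.9091339111328), 4.061812400817871) corners [[430.0, 63.0], [443.0, -118.0], [684.0, -101.0], [671.0, 80.0]]
scene tab 296 zmed 0.2119091118748469 ((681.6553955078125, -10.86379623413086), (6.960217475891113, 68.0203857421875), 1.468599796295166) corners [[677.0, 23.0], [679.0, -45.0], [686.0, -45.0], [684.0, 23.0]]
[ 0.6774 -0.0448  0.1985] [0.6857 0.0231 0.2233]
cover x(z) [0.2903 0.6431] angle 1.8532864085102272 2970
scope [0.6569 0.0701 0.1001] [0.85   0.3    0.2822]
```

View pics/topcrop.png

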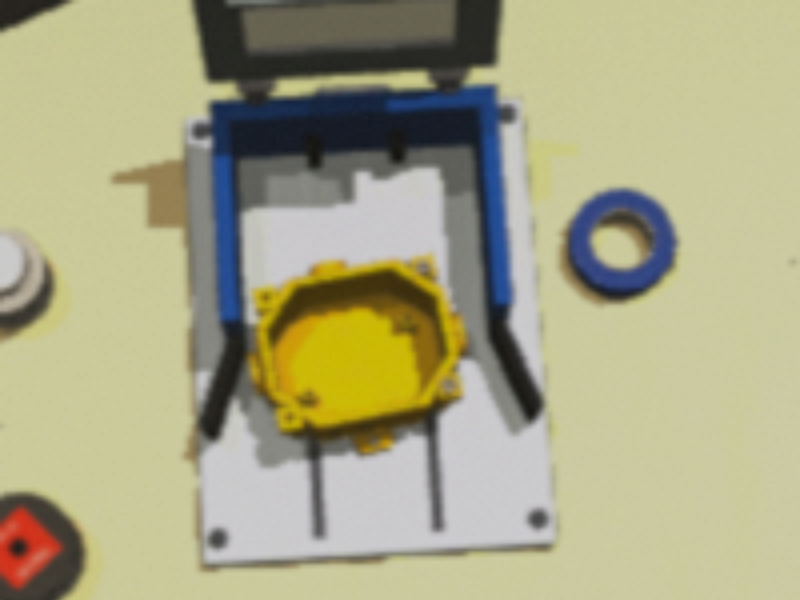

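The fits agree with the given sizes: bed 241×182 mm, nest top at 72 mm. They give a fixture yaw of about 3.8°, home near (0.600,-0.017), and the housing about 66 mm short, 6 mm left and 7° askew. I'll move behind it with closed fingers.

arm_command(steps=[[0, 0, 19.7, 417, -444, 50, 1], [0, 0, 19.7, 417, -444, 50, 1], [0, 0, 19.7, 417, -444, 50, 1], [0, 0, 19.7, 417, -444, 50, 1], [0, 0, 19.7, 417, -444, 50, 1], [0, 0, 19.7, 417, -444, 50, 1], [0, 0, 19.7, 417, -444, 50, 1], [0, 0, 19.7, 417, -444, 50, 1]])

```text
time: 1.8
position: [0.4277, -0.1253, 0.2621]
tcp_rot: [[0.998, 0.066, 0.001], [0.066, -0.998, -0.001], [0.001, 0.001, -1.0]]
ft_force: [0.8, 0.1, 0.0]
gripper_width: 0.0138
finger_force: 0.0
```

arm_command(steps=[[0, 0, 0, 0, 0, 0, 1]])

```text
time: 1.92
position: [0.4284, -0.1227, 0.2619]
tcp_rot: [[0.997, 0.075, 0.001], [0.075, -0.997, 0.001], [0.001, -0.001, -1.0]]
ft_force: [0.2, -1.4, 0.1]
gripper_width: 0.0041
finger_force: 0.0
```

arm_command(steps=[[0, 0, 0.5, 44, -98, 40, 1], [0, 0, 0.5, 44, -98, 40, 1], [0, 0, 0.5, 44, -98, 90, 1], [0, 0, 0.5, 44, -98, 144, 1], [0, 0, 0.5, 44, -98, 144, 1], [0, 0, 0.5, 44, -98, 144, 1], [0, 0, 0.5, 44, -98, 144, 1]])

```text
time: 2.8
position: [0.4661, -0.0269, 0.1201]
tcp_rot: [[0.998, 0.056, 0.005], [0.056, -0.998, -0.001], [0.005, 0.001, -1.0]]
ft_force: [-0.5, 0.1, -0.2]
gripper_width: 0.0005
finger_force: 0.0
```

```bash
python3 - <<'E'
from h import *
p,D=bot.read_camera("scene"); cv2.imwrite("pics/s1.png",cv2.resize(p[90:290,190:440],None,fx=3,fy=3)[:,:,::-1])
o=bot.get_obs(); print(o["time"],o["position"],o["tcp_rot"],o["ft_force"])
E
```

```text
2.85 [ 0.46596122 -0.02687509  0.12001333] [[ 9.98395183e-01  5.64525640e-02  4.49079509e-03]
 [ 5.64556869e-02 -9.98404942e-01 -5.71595576e-04]
 [ 4.45136397e-03  8.24209191e-04 -9.99989753e-01]] [ 0.26729093  0.28437175 -0.00479466]
```

View pics/s1.png

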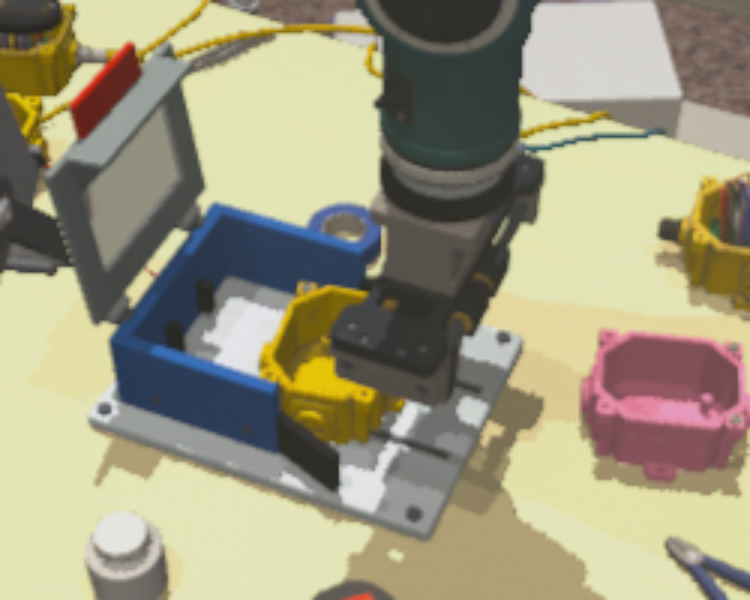

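Fingers at (440,380) stand just in front of the housing at (330,360), clear of the guides. Start the push.

arm_command(steps=[[0, 0, -0.6, 5, -5, 0, 1], [0, 0, -0.6, 12, -5, 0, 1], [0, 0, -0.6, 18, -5, 0, 1], [0, 0, -0.6, 24, -5, 0, 1], [0, 0, -0.6, 30, -5, 0, 1], [0, 0, -0.6, 36, -4, 0, 1], [0, 0, -0.6, 42, -4, 0, 1], [0, 0, -0.6, 48, -3, 0, 1]])

```text
time: 3.85
position: [0.5129, -0.0207, 0.1177]
tcp_rot: [[0.998, 0.068, 0.0], [0.068, -0.998, 0.0], [0.0, -0.0, -1.0]]
ft_force: [-0.8, -0.0, 0.3]
gripper_width: 0.0002
finger_force: 0.3
```

```bash
cat > look.py <<'E'
from h import *
import sys
np.set_printoptions(precision=4,suppress=True)
for n in ["top","scene"]:
    p,D=bot.read_camera(n); C=cloud(n,D);X,Y,Z=C[...,0],C[...,1],C[...,2]
    h=cv2.cvtColor(p,cv2.COLOR_RGB2HSV);H,S,V=[h[...,i].astype(int) for i in range(3)]
    m=(D>0)&(H>20)&(H<32)&(S>150)&(X<.68)&(X>.46)&(abs(Y+.015)<.065)&(Z>.05)&(Z<.066)
    P=C[m]; a=np.radians(3.8); q=P[:,:2]-[.6005,-.017]; F=np.c_[q@[np.cos(a),np.sin(a)],q@[-np.sin(a),np.cos(a)]]*1000
    r=cv2.minAreaRect(F.astype(np.float32)); print(n,m.sum(),"rel home",np.round(r[0],1),np.round(r[1],1),r[2],"xmax ymin ymax",np.percentile(F[:,0],99),np.percentile(F[:,1],[1,99]))
    if len(sys.argv)>1: cv2.imwrite(f"pics/{n}{sys.argv[1]}.png",cv2.convertScaleAbs(cv2.resize(p[60:260,190:440],None,fx=3,fy=3)[:,:,::-1],alpha=1.6 if n=="top" else 1))
o=bot.get_obs(); print(o["time"],o["position"],o["ft_force"])
E
python3 look.py
```

```text
Traceback (most recent call last):
  File "look.py", line 9, in <module>
    r=cv2.minAreaRect(F.astype(np.float32)); print(n,m.sum(),"rel home",np.round(r[0],1),np.round(r[1],1),r[2],"xmax ymin ymax",np.percentile(F[:,0],99),np.percentile(F[:,1],[1,99]))
                                                                                                                                ~~~~~~~~~~~~~^^^^^^^^^^^
IndexError: index -1 is out of bounds for axis 0 with size 0
```

```bash
sed -i 's/\["top","scene"\]/(["scene"] if len(sys.argv)<3 else ["top","scene"])/' look.py; python3 look.py 2
```

```text
scene 281 rel home [-19.1  16.4] [ 60.7 112.1] 38.99126052856445 xmax ymin ymax 1.626635177951284 [-40.723   47.3555]
3.95 [ 0.5133 -0.0208  0.1178] [-1.1053  0.4904 -0.6307]
```

View pics/scene2.png

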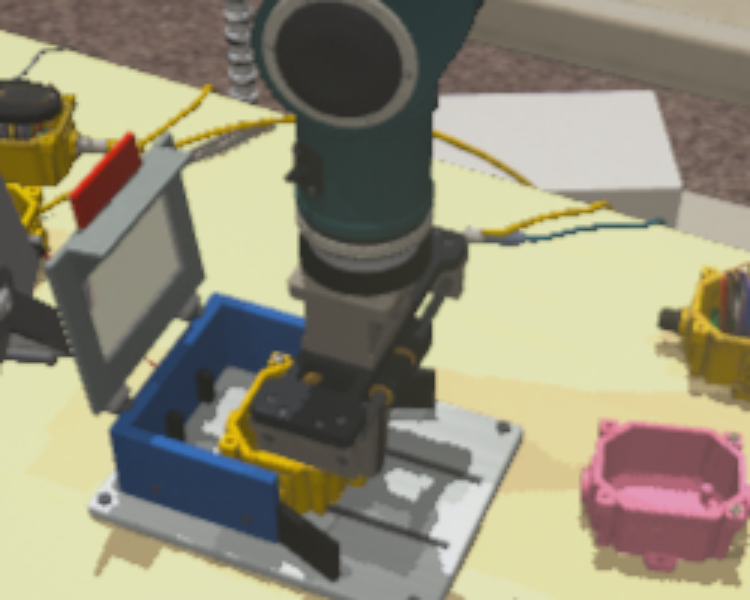

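The housing at (290,440) is entering the nest almost square, with about 38 mm to go. I'll continue the push and watch the force.

arm_command(steps=[[0, 0, 0.1, 6, 0, 0, 1], [0, 0, 0.1, 12, 0.5, 0, 1], [0, 0, 0.1, 18, 1, 0, 1], [0, 0, 0.1, 24, 2, 0, 1], [0, 0, 0.1, 30, 2.5, 0, 1], [0, 0, 0.1, 34, 3, 0, 1]])

```text
time: 4.7
position: [0.5469, -0.0214, 0.1177]
tcp_rot: [[0.998, 0.066, 0.0], [0.066, -0.998, 0.0], [0.0, -0.0, -1.0]]
ft_force: [-1.4, 1.2, -0.3]
gripper_width: 0.0005
finger_force: 0.4
```

arm_command(steps=[[0, 0, 0, 2, 0, 0, 1], [0, 0, 0, 4, 0, 0, 1], [0, 0, 0, 4, 0, 0, 1]])

```text
time: 5.08
position: [0.5506, -0.0211, 0.1178]
tcp_rot: [[0.998, 0.066, 0.0], [0.066, -0.998, -0.0], [0.0, 0.0, -1.0]]
ft_force: [0.3, 0.0, 0.0]
gripper_width: 0.0004
finger_force: 0.0
```

arm_command(steps=[[0, 0, 0, 2, 0, 0, 1], [0, 0, 0, 3, 0, 0, 1], [0, 0, 0, 4, 0, 0, 1]])

```text
time: 5.45
position: [0.5537, -0.0209, 0.1177]
tcp_rot: [[0.998, 0.066, -0.002], [0.066, -0.998, -0.0], [-0.002, 0.0, -1.0]]
ft_force: [-5.7, -0.4, 4.8]
gripper_width: 0.0004
finger_force: 2.7
```

arm_command(steps=[[0, 0, 0, 1, 0, 0, 1], [0, 0, 0, 2, 0, 0, 1]])

```text
time: 5.7
position: [0.554, -0.0209, 0.1176]
tcp_rot: [[0.998, 0.066, -0.006], [0.066, -0.998, -0.001], [-0.006, 0.0, -1.0]]
ft_force: [-10.3, 0.6, 10.2]
gripper_width: 0.0004
finger_force: 5.3
```

Forces rise without motion at x≈0.554, the predicted home position. I'll back off, lift and check.

arm_command(steps=[[0, 0, 0, 1, 0, 0, 1], [0, 0, 0, -8, 0, 0, 1], [0, 0, 0, -30, 0, 0, 1], [0, 0, 0, -50, 0, -50, 1], [0, 0, 0, -80, 0, -110, 1], [0, 0, 0, -110, 40, -170, 1], [0, 0, 0, -120, 100, -200, 1], [0, 0, 0, -120, 160, -220, 1]])

```text
time: 6.7
position: [0.4472, -0.1689, 0.332]
tcp_rot: [[0.998, 0.067, 0.005], [0.067, -0.998, -0.002], [0.005, 0.002, -1.0]]
ft_force: [0.5, -1.1, -0.2]
gripper_width: 0.0004
finger_force: 0.0
```

```bash
python3 look.py 3 x; python3 - <<'E'
from h import *
np.set_printoptions(precision=3,suppress=True)
D=np.load("top0.npy");C=cloud("top",D);D2=np.load("scene0.npy");P=np.r_[C[D>0],cloud("scene",D2)[D2>0]]
for y0 in np.arange(-.14,.12,.02):
    print(round(y0,2),[ (lambda s: round(float(s.max()),3) if len(s) else None)(P[(P[:,0]>=x)&(P[:,0]<x+.03)&(P[:,1]>=y0)&(P[:,1]<y0+.02),2]) for x in np.arange(.63,.88,.03)])
E
```

```text
top 528 rel home [ 0.2 -5.7] [80. 98.] 0.08396582305431366 xmax ymin ymax 37.46032713941087 [-52.8573  41.3811]
scene 607 rel home [ 2.4 -4.7] [97.7 76.8] 88.87332916259766 xmax ymin ymax 39.49260519900377 [-51.2431  43.2728]
6.8 [ 0.4477 -0.1745  0.3326] [-0.3538  0.2691  0.0052]
-0.14 [0.005, 0.005, 0.004, 0.006, 0.005, 0.005, 0.013, 0.051, 0.051]
-0.12 [0.015, 0.014, 0.005, 0.008, 0.007, 0.023, 0.037, 0.05, 0.01]
-0.1 [0.077, 0.2, 0.004, 0.003, 0.005, 0.022, 0.05, 0.051, 0.01]
-0.08 [0.202, 0.204, 0.006, 0.001, 0.003, 0.005, 0.005, 0.05, 0.049]
-0.06 [0.204, 0.223, 0.006, 0.001, 0.029, 0.03, 0.021, 0.004, 0.049]
-0.04 [0.204, 0.225, 0.004, 0.003, 0.128, 0.028, 0.031, 0.029, 0.023]
-0.02 [0.205, 0.223, 0.003, 0.186, 0.193, 0.159, 0.144, 0.029, 0.027]
0.0 [0.204, 0.224, 0.004, 0.254, 0.256, 0.227, 0.193, 0.163, 0.14]
0.02 [0.205, 0.222, 0.148, 0.267, 0.268, 0.266, 0.256, 0.204, 0.162]
0.04 [0.203, 0.201, 0.192, 0.264, 0.265, 0.268, 0.267, 0.265, None]
0.06 [0.018, 0.2, 0.202, 0.277, 0.278, 0.264, 0.266, 0.267, 0.266]
0.08 [0.004, 0.004, 0.24, 0.267, 0.281, 0.281, 0.281, 0.263, 0.267]
0.1 [0.005, 0.004, 0.252, 0.267, 0.272, 0.281, 0.282, 0.282, 0.28]
```

View pics/top3.png

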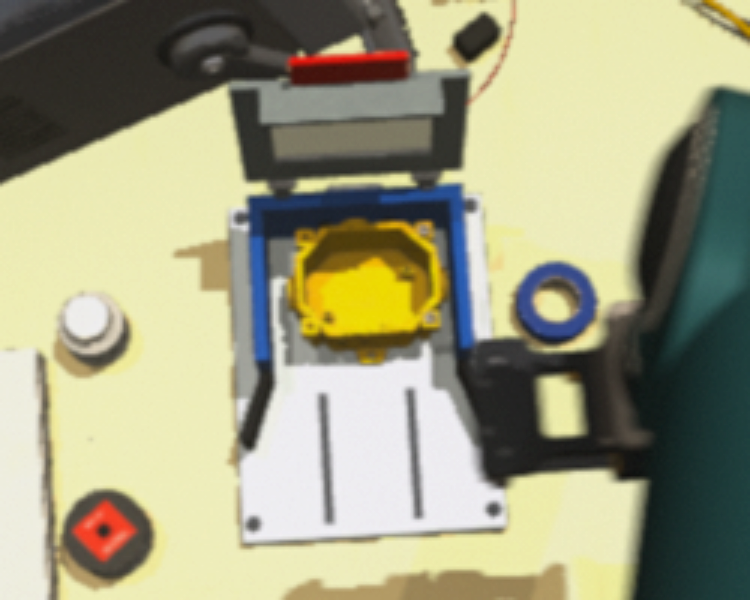

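The housing at (367,283) is home, seated against the pads at the back and square to the nest. It sits about 5 mm right of centre but is clear of both walls. The neighbours are untouched, and the scope lies behind the cover on its left side. I'll come in from the right behind the red tab with the gripper turned 90°.

arm_command(steps=[[0, 0, 11, 40, 14, 10, 1], [0, 0, 22, 80, 14, 15, 1], [0, 0, 33, 120, 14, 20, 1], [0, 0, 44, 160, 14, 25, 1], [0, 0, 55, 200, 14, 30, 1], [0, 0, 66, 235, 14, 33, 1], [0, 0, 77, 265, 14, 33, 1], [0, 0, 88, 271, 14, 33, 1]])

```text
time: 7.8
position: [0.7203, -0.162, 0.2948]
tcp_rot: [[0.132, -0.991, 0.0], [-0.991, -0.132, 0.001], [-0.0, -0.001, -1.0]]
ft_force: [-0.6, -0.1, -0.7]
gripper_width: 0.0004
finger_force: 0.0
```

arm_command(steps=[[0, 0, 0, 0, 0, 0, 1], [0, 0, 0, 0, 0, 0, 1]])

```text
time: 8.05
position: [0.7182, -0.1636, 0.2962]
tcp_rot: [[0.139, -0.99, -0.0], [-0.99, -0.139, 0.0], [-0.0, 0.0, -1.0]]
ft_force: [0.1, -0.1, 0.1]
gripper_width: 0.0002
finger_force: 0.0
```

arm_command(steps=[[0, 0, 4.2, -20, -3, 0, 1], [0, 0, 4.2, -50, -8, 5, 1], [0, 0, 4.2, -80, -13, 10, 1], [0, 0, 4.2, -110, -17, 10, 1], [0, 0, 4.2, -124, -19, 10, 1], [0, 0, 4.2, -124, -19, 10, 1], [0, 0, 4.2, -124, -19, 10, 1]])

```text
time: 8.93
position: [0.7202, -0.0398, 0.2867]
tcp_rot: [[0.063, -0.998, 0.0], [-0.998, -0.063, -0.001], [0.001, -0.0, -1.0]]
ft_force: [0.4, 0.1, 0.2]
gripper_width: 0.0001
finger_force: 0.0
```

```bash
python3 look.py 4; python3 -c "
from station import bot;print(bot.get_obs()['tcp_rot'])"
```

```text
scene 601 rel home [ 2.2 -3.1] [77.2 99. ] 0.18742401897907257 xmax ymin ymax 39.625795157624225 [-50.4384  43.6435]
8.975 [ 0.7202 -0.0401  0.2867] [-0.2371 -0.7129  0.197 ]
[[ 6.21200832e-02 -9.98068642e-01  2.86103808e-04]
 [-9.98068572e-01 -6.21202086e-02 -4.52542374e-04]
 [ 4.69441181e-04 -2.57439249e-04 -9.99999857e-01]]
```

View pics/scene4.png

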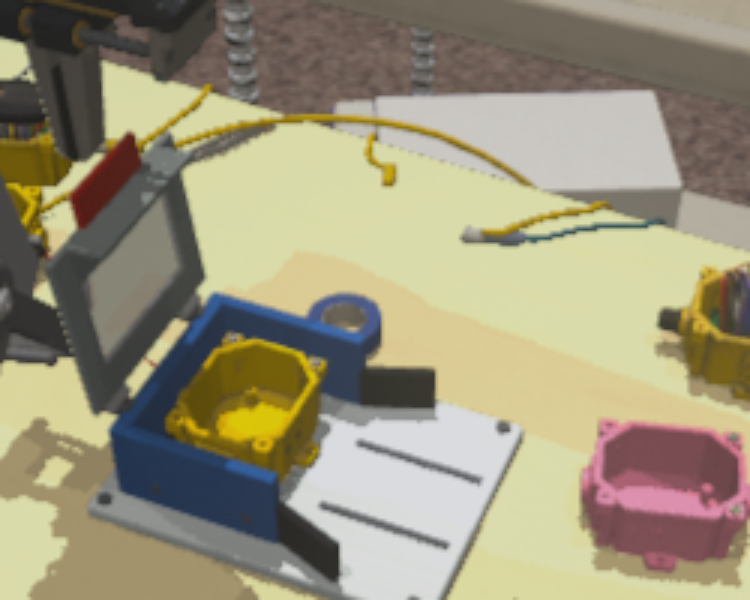

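The housing is seated in the nest at (250,400), and the fingers at (80,140) are behind the red tab and clear of the scope. I'll start swinging the cover along its arc.

arm_command(steps=[[0, 0, 0, 0, 10, 1, 1], [0, 0, 0, 0, 20, 2, 1], [0, 0, 0, 0, 30, 2, 1], [0, 0, 0, 0, 40, 2, 1], [0, 0, 0, 0, 50, 3, 1], [0, 0, 0, 0, 60, 3, 1], [0, 0, 0, 0, 71, 5, 1], [0, 0, 0, 0, 82, 8, 1]])

```text
time: 9.98
position: [0.6377, -0.0434, 0.2779]
tcp_rot: [[0.064, -0.998, -0.0], [-0.998, -0.064, 0.0], [-0.0, 0.0, -1.0]]
ft_force: [3.3, 0.2, -1.6]
gripper_width: 0.0
finger_force: 1.2
```

```bash
python3 look.py 5; python3 -c "
from station import bot;print(bot.get_obs()['tcp_rot'])"
```

```text
scene 589 rel home [ 2.2 -4.3] [98.7 75.9] 89.01034545898438 xmax ymin ymax 39.01763846692798 [-51.3884  43.2833]
10.025 [ 0.6363 -0.0435  0.2775] [ 0.1722 -0.2464 -0.3657]
[[ 6.31458879e-02 -9.98000687e-01 -2.68801010e-03]
 [-9.98003969e-01 -6.31478527e-02  6.52383308e-04]
 [-8.20821055e-04  2.64144942e-03 -9.99996174e-01]]
```

View pics/scene5.png

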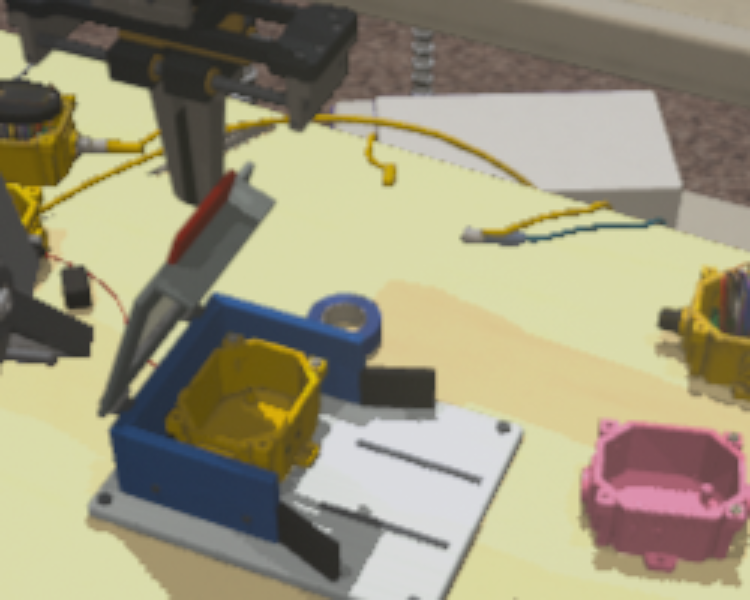

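The cover is following at about 60° and the housing is unmoved. I'll continue the arc.

arm_command(steps=[[0, 0, 0, 0, 9, 3, 1], [0, 0, 0, 0, 18, 9, 1], [0, 0, 0, 0, 28, 14, 1], [0, 0, 0, 0, 36, 20, 1], [0, 0, 0, 0, 45, 28, 1], [0, 0, 0, 0, 53, 36, 1], [0, 0, 0, 0, 60, 45, 1], [0, 0, 0, 0, 66, 55, 1]])

```text
time: 11.02
position: [0.5718, -0.0478, 0.2226]
tcp_rot: [[0.063, -0.998, -0.001], [-0.998, -0.063, 0.0], [-0.0, 0.001, -1.0]]
ft_force: [-0.0, 1.1, 2.1]
gripper_width: 0.0002
finger_force: 1.0
```

arm_command(steps=[[0, 0, 0, 0, 5, 9, 1], [0, 0, 0, 0, 10, 20, 1], [0, 0, 0, 0, 13, 29, 1], [0, 0, 0, 0, 16, 38, 1], [0, 0, 0, 0, 17, 45, 1], [0, 0, 0, 0, 18, 49, 1]])

```text
time: 11.78
position: [0.5547, -0.0492, 0.1739]
tcp_rot: [[0.063, -0.998, -0.0], [-0.998, -0.063, -0.0], [0.0, 0.0, -1.0]]
ft_force: [1.9, -0.3, 1.7]
gripper_width: 0.0
finger_force: 0.9
```

arm_command(steps=[[0, 0, 0, 0, 0, 3, 1], [0, 0, 0, 0, 0, 5, 1], [0, 0, 0, 0, 0, 6, 1], [0, 0, 0, 0, 0, 6, 1]])

```text
time: 12.28
position: [0.5544, -0.049, 0.1682]
tcp_rot: [[0.063, -0.998, -0.001], [-0.998, -0.063, -0.0], [0.0, 0.001, -1.0]]
ft_force: [0.6, -0.8, -0.0]
gripper_width: 0.0006
finger_force: 0.1
```

arm_command(steps=[[0, 0, 0, 0, 0, 2, 1], [0, 0, 0, 0, 0, 2, 1]])

```text
time: 12.52
position: [0.5544, -0.049, 0.1665]
tcp_rot: [[0.063, -0.998, -0.001], [-0.998, -0.063, 0.0], [-0.0, 0.001, -1.0]]
ft_force: [-1.3, -1.3, 4.0]
gripper_width: 0.0005
finger_force: 2.1
```

arm_command(steps=[[0, 0, 0, 0, 0, 1, 1], [0, 0, 0, 0, 0, 2, 1], [0, 0, 0, 0, 0, 2, 1]])

```text
time: 12.9
position: [0.5544, -0.0491, 0.1663]
tcp_rot: [[0.063, -0.998, -0.001], [-0.998, -0.063, 0.001], [-0.001, 0.001, -1.0]]
ft_force: [-7.3, 0.6, 19.9]
gripper_width: 0.0003
finger_force: 9.9
```

arm_command(steps=[[0, 0, 0, 0, 0, 1, 1], [0, 0, 0, 0, 0, 1, 1]])

```text
time: 13.15
position: [0.5545, -0.0491, 0.1662]
tcp_rot: [[0.063, -0.998, -0.001], [-0.998, -0.063, 0.001], [-0.001, 0.001, -1.0]]
ft_force: [-10.2, 0.5, 27.9]
gripper_width: 0.0004
finger_force: 13.7
```

Hard stop with the tip at z≈0.078, level on the nest. I'll lift straight up, clear and check.

arm_command(steps=[[0, 0, 0, 0, 0, -5, 1], [0, 0, 0, 0, 0, -25, 1], [0, 0, 0, 0, 0, -70, 1], [0, 0, 0, 0, 0, -130, 1], [0, 0, 0, 60, 20, -150, 1], [0, 0, 0, 120, 40, -150, 1], [0, 0, 0, 180, 60, -150, 1], [0, 0, 0, 220, 80, -150, 1]])

```text
time: 14.15
position: [0.488, -0.2758, 0.3133]
tcp_rot: [[0.062, -0.998, 0.0], [-0.998, -0.062, -0.001], [0.001, -0.0, -1.0]]
ft_force: [0.2, 0.1, 0.1]
gripper_width: 0.0005
finger_force: 0.0
```

```bash
python3 - <<'E'
from h import *
ims=[]
for n in ["top","scene"]:
    p,D=bot.read_camera(n); C=cloud(n,D)
    h=cv2.cvtColor(p,cv2.COLOR_RGB2HSV);H,S=h[...,0],h[...,1]
    red=(D>0)&((H<6)|(H>174))&(S>150)&(C[...,2]>.06)&(C[...,0]>.48)&(C[...,0]<.6)&(abs(C[...,1])<.08)
    P=C[red]; print(n,red.sum(),np.median(P,0),P[:,2].min(),P[:,2].max())
    X,Y,Z=C[...,0],C[...,1],C[...,2]; m=(D>0)&(X>.53)&(X<.66)&(abs(Y+.015)<.06)&(Z>.068)&(Z<.1)&(S<80); A=C[m]; k=np.linalg.lstsq(np.c_[A[:,:2],np.ones(len(A))],A[:,2],rcond=None)[0]; print("cover plane",k,m.sum())
    ims.append(cv2.resize(p[90:290,170:420],(400,320))[:,:,::-1])
cv2.imwrite("pics/end.png",cv2.convertScaleAbs(np.hstack(ims),alpha=1.3))
print(bot.get_obs()["position"],bot.get_obs()["time"])
E
```

```text
top 443 [ 0.52990332 -0.02084655  0.07768051] 0.06029274445188548 0.08529855965433164
cover plane [-0.00010934  0.00157497  0.07718059] 3476
scene 346 [ 0.53208237 -0.01880297  0.07836785] 0.07423902864623788 0.08231762328110614
cover plane [0.00248413 0.00121578 0.07661692] 2664
[ 0.48560075 -0.2794793   0.31354879] 14.25
```

View pics/end.png

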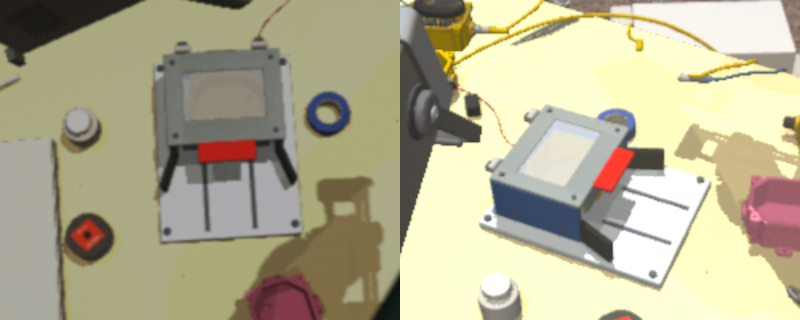

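The cover lies level, with its plane tilted less than 0.003 rad, and the tab at (227,150) is flat. The housing is inside, and the jar, tape and spool are in place.

```bash
python3 -c "
from station import bot;print(bot.finish_job())"
```

```text
the job is handed in; nothing more can be done
None
```

The job is handed in at about 14 s: the housing is home against the back of the fixture (about 5 mm right of the nest's centre line, clear of both walls), the cover is fully shut over it, and the jar, tape roll and spool stand where they were.

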